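Stow a paint swab, then hold the old sash open for the next sample

TASK

We are sampling the old paint on this window for lead: first put the blue-handled swab, tip down, into the empty sample tube in the same rack until its collar sits on the tube's rim, and let go of it while the sash is still shut. Then take the sash by its brass bow handle, swing it up to about 40 degrees from shut and finish while still holding it there, steady, so that I can swab the rebate underneath from the far side: no stay is fitted, so it falls shut if let go. Do not drop the swab or the sash, do not press on the glass, and leave the putty tin, the tape and the putty knife where they are.

Things in the scene. Friction and masses are not known exactly. Their poses are not given: they have to be found in the camera images.
- window: The fixed window frame, lying flat on the bench: bare wood, outside 352 (its x) x 392 (its y) x 62 mm high. Origin: centre of its underside, on the bench. The hinge line of the sash runs along the frame's y axis at its x = -138 mm, z = 62 mm (the near rail, brass hinges); the opening side is at +x.
- sash (a joint): Opening of the flaked cream sash (rad): 0 shut, flush with the frame's top (z = 62 mm); grows as its +x edge swings up and back towards the hinge line; 0.70 = 40 degrees; stop at 1.75. 270 (x) x 308 (y) x 34 mm, two panes; 0.7 to 0.95 kg with glass and handle. Hinge nearly free: it falls shut by its weight; about 4 to 5 N up at the handle lifts it.
- handle: Brass bow handle on the sash's far rail, turning with it. Origin: middle of the round bar, 12 mm thick, 110 mm long along its y, parallel to the hinge line; 10 mm posts at its ends (88 mm apart). It lies 250 mm from the hinge line along the sash, 35 mm off the sash's top face (its z): when shut at frame x = 112 mm, y = 0, z = 97 mm.
- panes: The sash's two glass panes, each 178 x 97 mm, 4 mm thick, 12 mm below the sash's top face, either side of a 22 mm glazing bar. Origin: midway between them, 138 mm from the hinge line. Fragile.
- rack: Fixed white plastic rack, 170 (its x) x 60 (its y) x 85 mm high; origin: centre of its underside. Along its x axis at y = 0 it has three places: an 11 mm hole at x = -55 mm where the swab hangs by its collar, and the two tubes at x = 0 and x = +55 mm, in either order.
- swab: Loose upright swab, blue handle, 11 to 16 g. Origin: tip of its white bud; z points up to the handle. Bud 6 mm thick, stem 5 mm, tapered plug up to 9 mm thick at 62 to 74 mm from the tip, collar 16 mm wide at 74 to 78 mm, round handle 12 mm thick at 78 to 126 mm. At first the collar rests on the rack's top, the tip 11 mm above the bench.
- swab_collar (a point): Centre of the underside of the swab's collar, 74 mm above the tip; it meets the tube's rim when the swab is fully in.
- tube_open: The fixed, empty clear sample tube with an orange band round its mouth, standing in the rack: 16 mm outside, 11 mm bore, 97 mm tall, 93 mm deep. Origin: centre of its underside, 8 mm above the bench.
- tube_mouth (a point): Centre of the empty tube's mouth, at rim level, 105 mm above the bench, 20 mm above the rack's top.
- tube_done: The other, fixed tube in the rack, already closed with a yellow-handled swab (top of the handle 157 mm above the bench). Origin: centre of its underside.
- putty_tin: Loose green tin, 76 mm wide, 75 mm tall. Origin: centre of its underside.
- tape: Loose yellow roll of tape lying flat, 100 mm wide, 24 mm tall. Origin: centre of its underside.
- putty_knife: Loose putty knife with a dark wooden handle, 200 mm long, lying along its own x axis, on the bench to the right of the window. Origin on its underside at mid length.

How it is judged:
On the way:
1. the swab is fully in the empty tube and let go, the sash still shut (distance between swab_collar and tube_mouth below 0.004 m and angle between swab's own z axis and vertical below 0.1 rad and contact force between the fingers and swab below 0.05 N and value of joint sash below 0.03 rad), for 0.3 s.
At the end, for the whole second after the job is handed in: sash still at 40 degrees, give or take 5, carried by the fingers on its bow handle (over 1.5 N), nothing pressing on the glass; swab let go in the sample tube, upright, collar within 4 mm of the rim; tin, tape and knife within 20 mm of their places, so nothing else props the sash (value of joint sash between 0.611 and 0.785 rad and velocity of joint sash between -0.05 and 0.05 rad/s and contact force between the fingers and handle above 1.5 N and contact force between anything else and panes below 1 N and distance between swab_collar and tube_mouth below 0.004 m and angle between swab's own z axis and vertical below 0.1 rad and contact force between the fingers and swab below 0.05 N and distance of each of putty_tin, tape, putty_knife from where it was at the start of the episode below 0.02 m); the arm keeps its last pose, push and grip.
It fails at once if the sash is let drop (it swings down faster than 1.2 rad/s) (velocity of joint sash below -1.2 rad/s).
It fails at once if the robot presses on the glass with more than 2 N (contact force between the arm and panes above 2 N).
It fails at once if the swab is dropped or laid over (tilted more than 50 degrees) (angle between swab's own z axis and vertical above 0.87 rad).
It fails at once if the putty tin, the tape or the knife is moved more than 20 mm (distance of any of putty_tin, tape, putty_knife from where it was at the start of the episode above 0.02 m).
It also fails if it takes over 64 s, if anything falls off the work surface, if the arm or the gripper's body presses on something with over 40 N, if the wrist force passes 120 N, or if a joint passes its speed limit or range.

ROBOT

A 6-joint arm with a two-finger parallel gripper is mounted at the origin on the work surface. World frame = base frame: x ahead of the robot, y to its left, z up, the work surface at z = 0. Lengths are in m, angles in rad, forces in N, time in s.
With the tool pointing down it reaches from about 0.35 to 0.775 m from the base axis. Payload 5.5 kg.
Tool frame: the origin (TCP) lies midway between the tips of the shut fingers; the grasp point (between the pads) lies 19 mm behind it; z points along the fingers, y is the line along which they close (so a half turn about z gives the same grasp; the last joint's range is limited). The gripper opens to 85 mm and grips with 20 to 120 N. Pads are 22 mm wide; open, the fingers measure 114 mm over their backs; the gripper's body (76 mm by 85 mm) begins 54 mm behind the grasp point. The pads swing forward as they close: fully open they stand 13 mm farther back than shut.
Start: joints at [-1.248, 0.313, 0.046, 1.304, 0, 1.431], TCP at [0.257, -0.515, 0.209] pointing down, gripper open.
Joint ranges: [-2.76, 2.76], [-0.86, 1.69], [-1.03, 1.26], [-2.2, 2.34], [-1.47, 1.5], [-3.14, 3.14]. Speed limits (rad/s): [2.57, 2.57, 3.14, 3.14, 3.14, 3.14].

INTERFACE

Orientations are given as a unit quaternion [w, x, y, z].
In Python, from workcell import get_state, read_camera, camera_info, hand_in, recognise gives the robot as it stands.
- The arm moves only by the tool arm_command, never from a script. Its argument "moves" is one flat list of numbers, 7 for each row, row after row: the opening, from -1 (shut) to 1 (fully open), then the shift along the tool's x, y, z in mm, then the turn, a rotation vector about the tool's x, y, z in rad. A call has 1 to 8 rows; each row shifts and turns the commanded pose from where the row before left it, along the tool's axes as they then stand; what a row does not reach is not made up. A row lasts 1/8 s, in which the tool goes at most 62.5 mm and 10.7 degrees, less where a joint would pass 70% of its speed; a pose out of reach is approached as far as the arm can. A call with a gripper value outside its range is refused whole. The fingers move at their own pace and stop on an object; "newtons" is the grip in N (left out, the last holds). Time passes only in rows, so rows that do not move let the fingers close. It gives the time, the measured TCP pose, the force, the opening and the grip force at its end, in the units of the state.
- get_state(): the state, without advancing time (a new reading comes with each control period).
- read_camera(name): name is "side" or "top"; returns (picture, depth): 480x640x3 uint8, blue, green, red; 480x640 float32, m along the optical axis (not along the pixel's ray), 0 where there is no reading.
- camera_info(name): a dict with "fovy" (degrees; the focal length in pixels is half the picture's height over the tangent of half this angle, whatever the lens; pixels are square), "cx", "cy" (the principal point, pixels), "eye" and "orientation" of the camera in the world. Camera axes: x right, y down, z forward; pixel columns grow to the right and rows downward; lengths in m; the calibration is good to about 2 mm. A picture is of the moment at which its call begins. camera_info takes no time and is no camera call.
- hand_in(): hands the job in; it is judged then, once.
Trained networks look in the newest picture that a camera, given by its name, has taken for a name from the list of things; names that differ only in an ending like _2 or _b are one class to them, and where a whole thing is asked for, a point or a joint stands for the part that bears it (a point fixed in the world has none). Each returns a list of dicts, best first, with "confidence" (0 to 1); they miss things now and then, are a little off and sometimes report something else, mostly with a low value. They report only what shows in the picture. A call takes as long as a camera call.
- recognise(camera, label): "point" ([column, row] in pixels, amid what is visible of it).
The state is a dict: "clock": time; "joint_pos": joint angles; "qvel": joint speeds; "tau": joint torques, N m; "tcp_pos": TCP position; "orientation": TCP orientation; "wrist_force": force on the tool from outside, world axes, zero at the start; "ft_torque": the same for the moment, N m; "finger_gap": finger opening in m; "grip_force": force on a finger pad.
Only numpy, scipy, OpenCV 4.12 (cv2) and the standard library are available. Lean on these libraries where they do the work, as an engineer would, in place of code of your own. Each camera call takes 0.05 s, during which the arm holds its last target. There are 200 camera calls.

## Working session

There is one attempt and no reset: what is moved stays moved. The work goes in short steps, Python scripts to look and compute and a tool call to move; the robot and the scene stay as the last step left them, time stands still between calls to the robot, and variables do not carry over. Pictures are saved under pics/ and viewed, at most 10 in all, crops included, and the job is handed in when it is done.

Besides the shell and the picture viewer there is one more tool, called after "Call:" by a JSON object that holds its "fn" and its "kwargs". arm_command: Moves the arm, as the interface text tells. Its arguments: {"type":"object","properties":{"moves":{"type":"array"},"newtons":{"type":"number"}},"required":["moves"]}

```bash
mkdir -p pics
cat > h.py <<'E'
import numpy as np,cv2
from scipy.spatial.transform import Rotation as R
from workcell import *
def cam(n):
    i=camera_info(n);q=i["orientation"];return i,R.from_quat([q[1],q[2],q[3],q[0]]).as_matrix(),np.array(i["eye"]),240/np.tan(np.radians(i["fovy"]/2))
def cloud(n,d):
    i,M,e,f=cam(n);v,u=np.mgrid[:480,:640]
    P=np.dstack([(u-i["cx"])/f*d,(v-i["cy"])/f*d,d])@M.T+e
    P[d==0]=np.nan;return P
E
python3 - <<'E'
from h import *
for n in("side","top"):
    im,d=read_camera(n);cv2.imwrite(f"pics/{n}0.png",im);np.save(n+"0.npy",d);print(n,camera_info(n))
    P=cloud(n,d)
    for l in("swab","tube_open","tube_done","rack","handle","window","putty_tin","tape","putty_knife"):
        for r in recognise(n,l)[:2]:
            c,w=map(int,r["point"]);print(l,c,w,round(r["confidence"],2),P[w,c].round(3))
print(get_state())
E
```

```text
side {'fovy': 47.53044564008938, 'cx': 312.8376865951837, 'cy': 239.5110454160085, 'eye': array([0.27383943, 1.00119241, 0.7517931 ]), 'orientation': array([ 0.07088865, -0.121389  ,  0.8623347 , -0.48643434])}
swab 323 323 0.57 [0.473 0.257 0.11 ]
tube_open 271 317 0.7 [0.578 0.248 0.093]
tube_done 294 317 0.72 [0.53  0.253 0.108]
tube_done 297 231 0.58 [ 0.622 -0.056  0.104]
rack 296 339 0.85 [0.518 0.278 0.079]
handle 297 230 0.78 [ 0.623 -0.059  0.105]
handle 343 266 0.66 [ 0.501 -0.023  0.048]
window 344 267 0.81 [ 0.497 -0.014  0.052]
putty_tin 212 339 0.75 [0.673 0.31  0.068]
tape 206 455 0.6 [ 0.602  0.499 -0.   ]
putty_knife 355 193 0.8 [ 0.574 -0.491  0.004]
top {'fovy': 49.51519513410782, 'cx': 321.8446646619259, 'cy': 241.54482068489324, 'eye': array([ 0.40416704, -0.02821586,  1.26509275]), 'orientation': array([-0.04919282,  0.71149426, -0.69949888,  0.0453575 ])}
swab 200 280 0.42 [0.469 0.248 0.112]
swab 343 267 0.32 [ 0.507 -0.07   0.062]
tube_done 203 254 0.44 [0.526 0.242 0.121]
rack 206 257 0.96 [0.523 0.243 0.088]
handle 346 218 0.9 [ 0.623 -0.076  0.063]
window 
[... 200 characters left out ...]
.001]
{'clock': 1.0, 'joint_pos': array([-1.24764753e+00,  3.13191118e-01,  4.61273805e-02,  1.30363016e+00,
       -6.29061696e-06,  1.43119544e+00]), 'qvel': array([ 0.00074611, -0.00100649,  0.00015152,  0.00163576,  0.0013117 ,
        0.00155994]), 'tau': array([-6.56462089e-04, -4.80471468e+01,  2.98819488e+01,  1.50575706e-04,
       -1.67042667e-04,  1.29358079e-05]), 'tcp_pos': array([ 0.2566888 , -0.51457295,  0.20903946]), 'orientation': array([5.12885210e-05, 9.73352041e-01, 2.29315944e-01, 1.56160907e-06]), 'wrist_force': array([0.07431187, 0.76061579, 1.24685827]), 'ft_torque': array([-0.00140592, -0.01265453,  0.02011568]), 'grip_force': 0.0, 'finger_gap': 0.08551610527756401}
```

Run:
```python
from h import *
a=cv2.imread("pics/side0.png");cv2.imwrite("pics/s1.png",cv2.resize(a[190:390,170:420],(750,600),interpolation=cv2.INTER_CUBIC))
a=cv2.imread("pics/top0.png");cv2.imwrite("pics/t1.png",cv2.resize(a[150:350,150:416],(798,600),interpolation=cv2.INTER_CUBIC))
S=cloud("side",np.load("side0.npy"));T=cloud("top",np.load("top0.npy"))
for n,P in(("side",S),("top",T)):
    im=cv2.imread(f"pics/{n}0.png").astype(int);b,g,r=im[...,0],im[...,1],im[...,2]
    box=(P[...,0]>.4)&(P[...,0]<.65)&(P[...,1]>.18)&(P[...,1]<.32)
    for nm,m in(("blue",(b>r+50)&(b>g+15)),("yellow",(r>b+60)&(g>b+50)),("orange",(r>b+60)&(g<r-50))):
        k=m&box&(P[...,2]>.08)
        if k.sum():
            q=P[k];v,u=np.nonzero(k);print(n,nm,k.sum(),np.median(q,0).round(4),q.min(0).round(3),q.max(0).round(3),u.mean(),v.mean(),v.min(),v.max())
    k=box&(P[...,2]>.078)&(P[...,2]<.09)
    if k.sum()>50:
        pts=P[k][:,:2].astype(np.float32);print(n,"rack",cv2.minAreaRect(pts*1000), np.median(P[k][:,2]))
    # handle
    k=(P[...,0]>.57)&(P[...,0]<.68)&(P[...,1]<.05)&(P[...,1]>-.2)&(P[...,2]>.085)&(P[...,2]<.115)
    if k.sum(): print(n,"handle",k.sum(),cv2.minAreaRect(P[k][:,:2].astype(np.float32)*1000),np.percentile(P[k][:,2],[50,95]))
    k=(P[...,0]>.3)&(P[...,0]<.75)&(P[...,1]<.17)&(P[...,1]>-.32)&(P[...,2]>.05)&(P[...,2]<.075)
    print(n,"window",cv2.minAreaRect(P[k][:,:2].astype(np.float32)*1000),np.median(P[k][:,2]))
```

```text
side blue 113 [0.4713 0.2561 0.1138] [0.467 0.248 0.087] [0.477 0.26  0.138] 324.0265486725664 320.8053097345133 308 333
side yellow 169 [0.5267 0.2515 0.1321] [0.521 0.22  0.086] [0.577 0.258 0.159] 295.4733727810651 306.1952662721894 292 319
side orange 71 [0.5738 0.251  0.1015] [0.519 0.212 0.083] [0.589 0.257 0.107] 282.49295774647885 316.7323943661972 309 322
side rack ((528.3173828125, 247.76416015625), (64.98057556152344, 170.97471618652344), 86.0519027709961) 0.08514073365995894
side handle 175 ((621.8085327148438, -72.34541320800781), (123.80912780761719, 12.62429141998291), 89.47506713867188) [0.10105886 0.10452952]
side window ((511.38238525390625, -71.45626831054688), (399.2679138183594, 354.2523193359375), 89.19361877441406) 0.06168366801446734
top blue 38 [0.4729 0.2469 0.1338] [0.468 0.244 0.084] [0.478 0.253 0.139] 199.0 277.86842105263156 275 281
top yellow 81 [0.5278 0.2436 0.1263] [0.521 0.239 0.081] [0.58  0.27  0.159] 201.01234567901236 251.7530864197531 231 257
top orange 11 [0.5755 0.2417 0.1006] [0.521 0.235 0.095] [0.584 0.248 0.104] 205.9090909090909 243.45454545454547 230 257
top rack ((528.8140869140625, 246.65780639648438), (61.51926803588867, 170.35623168945312), 85.74520111083984) 0.08439369837614419
top handle 288 ((621.7587280273438, -74.37449645996094), (15.37080192565918, 123.0180892944336), 0.2305479347705841) [0.1012871  0.10570221]
top window ((510.5978088378906, -72.47618103027344), (392.378173828125, 352.8717346191406), 89.32745361328125) 0.06099463221844226
```

View pics/s1.png

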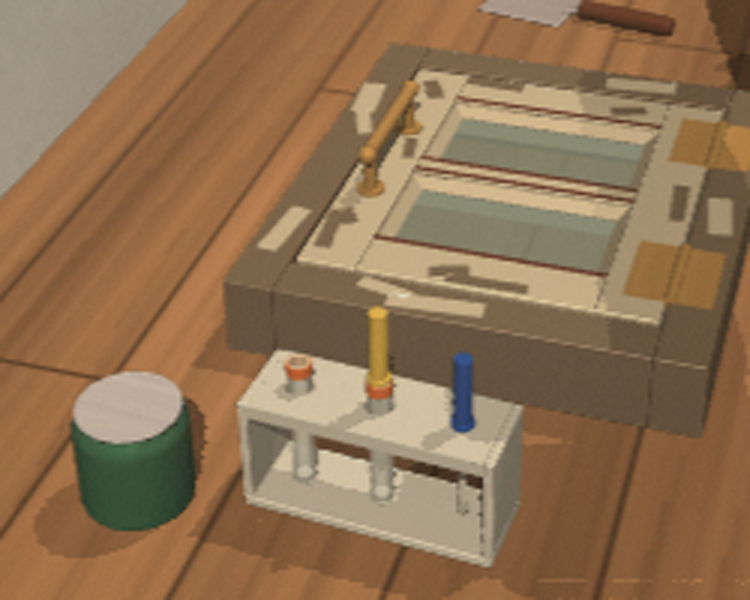

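View pics/t1.png

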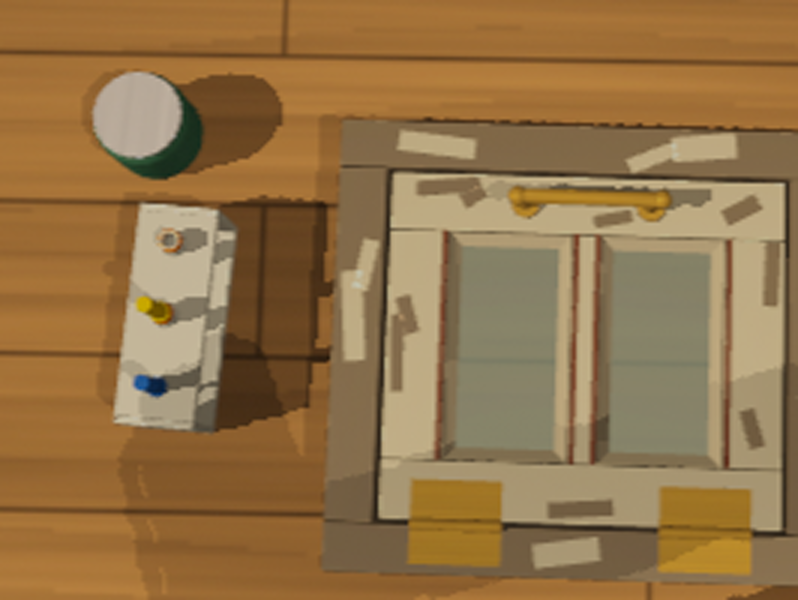

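The rack's order is swab nearest the robot, closed tube in the middle, then the empty tube (orange, at about 283,317 in the side picture). The rack is yawed about -4.1°, with its centre at (0.5286, 0.247). I will turn the tool, then travel to above the swab.

Call:
{"fn": "arm_command", "kwargs": {"moves": [0,0,0,0,0,0,-0.173,0,0,0,0,0,0,-0.173,0,0,0,0,0,0,-0.173,0,0,0,0,0,0,-0.173,0,0,0,0,0,0,-0.173,0,0,0,0,0,0,-0.173]}}

```text
clock: 1.75
tcp_pos: [0.2567, -0.5146, 0.209]
orientation: [0.0, 0.729, 0.684, -0.0]
wrist_force: [-0.0, 0.7, -0.0]
finger_gap: 0.0431
grip_force: 0.0
```

Call:
{"fn": "arm_command", "kwargs": {"moves": [0,48.7,10.1,0,0,0,0,0,48.7,10.1,0,0,0,0,0,48.7,10.1,0,0,0,0,0,48.7,10.1,0,0,0,0,0,48.7,10.1,0,0,0,0,0,48.7,10.1,0,0,0,0,0,48.7,10.1,0,0,0,0,0,48.7,10.1,0,0,0,0]}}

```text
clock: 2.75
tcp_pos: [0.3649, -0.1302, 0.2093]
orientation: [0.001, 0.732, 0.682, 0.0]
wrist_force: [0.7, 0.1, -0.3]
finger_gap: 0.0432
grip_force: 0.0
```

Call:
{"fn": "arm_command", "kwargs": {"moves": [0,48.7,10.1,0,0,0,0,0,48.7,10.1,0,0,0,0,0,48.7,10.1,0,0,0,0,0,48.7,10.1,0,0,0,0,0,48.7,10.1,0,0,0,0,0,48.7,10.1,0,0,0,0,0,48.7,10.1,0,0,0,0,0,48.7,10.1,0,0,0,0]}}

```text
clock: 3.75
tcp_pos: [0.4728, 0.2532, 0.2091]
orientation: [0.0, 0.731, 0.682, 0.0]
wrist_force: [0.7, -0.3, 1.2]
finger_gap: 0.0428
grip_force: 0.0
```

Call:
{"fn": "arm_command", "kwargs": {"moves": [0,0,0,0,0,0,0,0,0,0,0,0,0,0]}}

```text
clock: 4.0
tcp_pos: [0.4719, 0.2511, 0.2087]
orientation: [-0.0, 0.731, 0.682, -0.001]
wrist_force: [-0.6, 0.4, 0.3]
finger_gap: 0.0428
grip_force: 0.0
```

Call:
{"fn": "arm_command", "kwargs": {"moves": [0,0,1.8,30,0,0,0,0,0,0,30,0,0,0,0,0,0,25,0,0,0,0,0,0,15,0,0,0,0,0,0,10,0,0,0,0,0,0,0,0,0,0,0,0,0,0,0,0,0]}}

```text
clock: 4.88
tcp_pos: [0.4749, 0.2514, 0.0999]
orientation: [0.0, 0.731, 0.682, 0.001]
wrist_force: [-0.3, -0.1, -0.4]
finger_gap: 0.0429
grip_force: 0.0
```

Run:
```python
from h import *
out=[]
for n,(u,v) in(("side",(300,320)),("top",(205,260))):
    im,d=read_camera(n);out.append(cv2.resize(im[v-50:v+50,u-60:u+60],(480,400),interpolation=cv2.INTER_CUBIC)[:, :400])
cv2.imwrite("pics/g1.png",np.hstack(out))
```

```text
(no output)
```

View pics/g1.png

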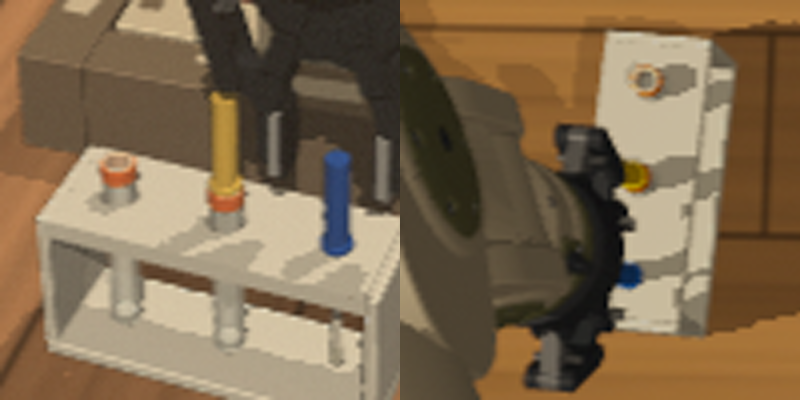

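Run:
```python
from h import *
def proj(n,p):
    i,M,e,f=cam(n);c=M.T@(np.array(p)-e);return (f*c[0]/c[2]+i["cx"],f*c[1]/c[2]+i["cy"])
s=get_state();print(s["tcp_pos"],s["finger_gap"])
p=s["tcp_pos"]
for n in("side","top"):
    print(n,"tcp",np.round(proj(n,p),1),"swabtop(.4737,.2511,.137)",np.round(proj(n,(.4737,.2511,.137)),1),"collar",np.round(proj(n,(.4737,.2511,.087)),1),"tubemouth",np.round(proj(n,(.5835,.2433,.105)),1))
    im,d=read_camera(n);P=cloud(n,d)
    for l in("swab","tube_open"):
        for r in recognise(n,l)[:2]: print(l,np.round(r["point"],1),r["confidence"])
    # gripper points near the tip
    if n=="side":
        for h in(.1,.11,.12,.13,.14,.15):
            k=(abs(P[...,2]-h)<.005)&(P[...,0]>.42)&(P[...,0]<.54)&(P[...,1]>.18)&(P[...,1]<.3)&(im.max(2)<110)
            if k.sum(): print(h,k.sum(),P[k].min(0).round(3),P[k].max(0).round(3))
```

```text
[0.47485637 0.25156051 0.09983   ] 0.04265187184345795
side tcp [322.8 325.1] swabtop(.4737,.2511,.137) [323.6 309. ] collar [323.4 330.4] tubemouth [268.6 310. ]
swab [321.7 323.8] 0.59
tube_open [270.6 331.8] 0.71
tube_open [366.8 271.3] 0.2
0.1 16 [0.468 0.251 0.096] [0.477 0.258 0.105]
0.11 12 [0.468 0.252 0.106] [0.477 0.258 0.115]
0.12 23 [0.468 0.242 0.116] [0.497 0.259 0.125]
0.13 59 [0.442 0.242 0.125] [0.509 0.265 0.135]
0.14 71 [0.44  0.242 0.135] [0.534 0.266 0.145]
0.15 71 [0.439 0.242 0.145] [0.534 0.266 0.155]
top tcp [199.8 277.6] swabtop(.4737,.2511,.137) [195.9 277. ] collar [201.3 278.5] tubemouth [205.2 229.4]
tube_open [205.1 232.5] 0.49
tube_open [516.6 240.6] 0.31
```

Call:
{"fn": "arm_command", "kwargs": {"moves": [-1,0,0,0,0,0,0,-1,0,0,0,0,0,0,-1,0,0,0,0,0,0,-1,0,0,0,0,0,0,-1,0,0,0,0,0,0,-1,0,0,0,0,0,0], "newtons": 25}}

```text
clock: 6.02
tcp_pos: [0.4742, 0.2513, 0.099]
orientation: [0.0, 0.731, 0.682, -0.0]
wrist_force: [-0.1, 0.1, 0.8]
finger_gap: 0.0106
grip_force: 24.3
```

Call:
{"fn": "arm_command", "kwargs": {"moves": [-1,0,0,-10,0,0,0,-1,0,0,-20,0,0,0,-1,0,0,-25,0,0,0,-1,0,0,-30,0,0,0,-1,0,0,-35,0,0,0,-1,0,0,-35,0,0,0,-1,0,0,0,0,0,0,-1,0,0,0,0,0,0]}}

```text
clock: 7.02
tcp_pos: [0.4741, 0.2513, 0.2539]
orientation: [0.0, 0.731, 0.682, 0.0]
wrist_force: [-0.0, 0.4, 0.5]
finger_gap: 0.0105
grip_force: 24.4
```

Run:
```python
from h import *
im,d=read_camera("side");cv2.imwrite("pics/l1.png",cv2.resize(im[210:370,220:380],(600,600),interpolation=cv2.INTER_CUBIC))
s=get_state();print(s["tcp_pos"],s["orientation"],s["finger_gap"],s["grip_force"])
```

```text
[0.47376189 0.25114758 0.25323319] [-2.01420212e-04  7.31423510e-01  6.81923212e-01 -5.84717381e-04] 0.010889540005496731 24.3769508600235
```

View pics/l1.png

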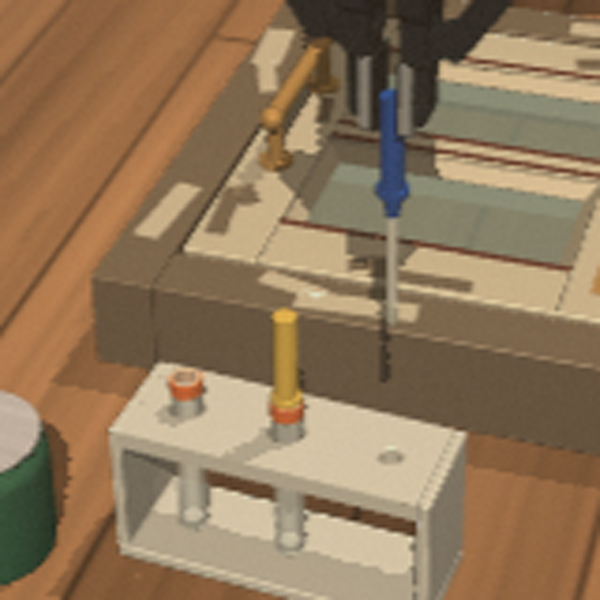

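Call:
{"fn": "arm_command", "kwargs": {"moves": [-1,0,20,0,0,0,0,-1,0,35,0,0,0,0,-1,0,35,0,0,0,0,-1,-0.3,20,0,0,0,0,-1,0,0,20,0,0,0,-1,0,0,20,0,0,0,-1,0,0,10,0,0,0,-1,0,0,0,0,0,0]}}

```text
clock: 8.07
tcp_pos: [0.583, 0.2431, 0.2025]
orientation: [-0.001, 0.731, 0.682, -0.001]
wrist_force: [0.5, 1.0, 0.1]
finger_gap: 0.0105
grip_force: 24.5
```

Run:
```python
from h import *
s=get_state();print(s["tcp_pos"],s["orientation"])
out=[]
for n,(u,v) in(("side",(270,295)),("top",(203,232))):
    im,d=read_camera(n);out.append(cv2.resize(im[v-30:v+30,u-20:u+20],(400,600),interpolation=cv2.INTER_CUBIC))
    def proj(p):
        i,M,e,f=cam(n);c=M.T@(np.array(p)-e);return np.round((f*c[0]/c[2]+i["cx"],f*c[1]/c[2]+i["cy"]),1)
    print(n,"mouth",proj((.5835,.2433,.105)),"tip",proj((.5838,.2434,.115)),"collar",proj((.5838,.2434,.19)))
cv2.imwrite("pics/m1.png",np.hstack(out))
```

```text
[0.58299278 0.24309614 0.20254671] [-6.33530579e-04  7.31390748e-01  6.81957078e-01 -1.31015730e-03]
side mouth [268.6 310. ] tip [268.1 305.8] collar [266.2 273. ]
top mouth [205.2 229.4] tip [204.2 228.6] collar [196.  222.9]
```

View pics/m1.png

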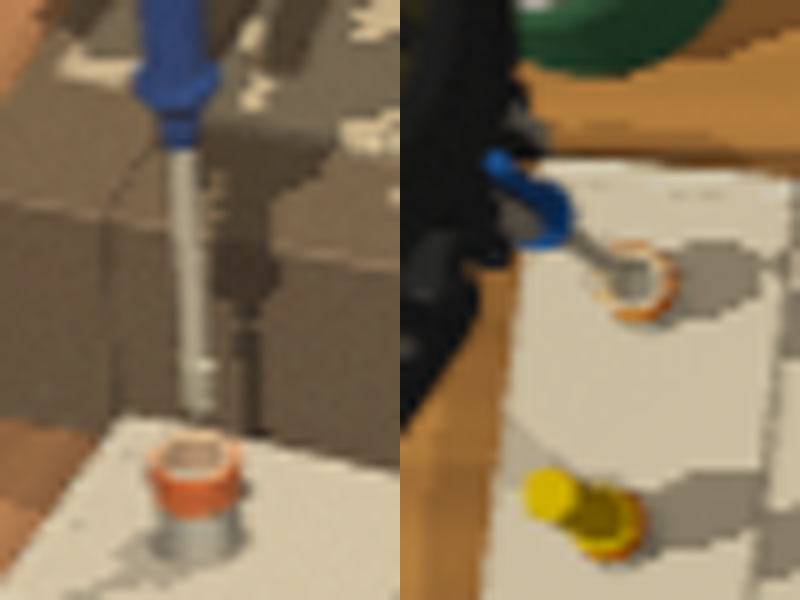

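Call:
{"fn": "arm_command", "kwargs": {"moves": [-1,0,0.9,8,0,0,0,-1,0,0,12,0,0,0,-1,0,0,12,0,0,0,-1,0,0,12,0,0,0,-1,0,0,12,0,0,0,-1,0,0,10,0,0,0,-1,0,0,2,0,0,0,-1,0,0,0,0,0,0]}}

```text
clock: 9.18
tcp_pos: [0.5849, 0.2433, 0.136]
orientation: [0.0, 0.731, 0.682, 0.0]
wrist_force: [0.2, 0.7, -0.2]
finger_gap: 0.0105
grip_force: 24.5
```

Call:
{"fn": "arm_command", "kwargs": {"moves": [-1,0,0,4,0,0,0,-1,0,0,3,0,0,0,-1,0,0,3,0,0,0,-1,0,0,2,0,0,0,-1,0,0,2,0,0,0,-1,0,0,0,0,0,0]}}

```text
clock: 9.93
tcp_pos: [0.5846, 0.2432, 0.1217]
orientation: [-0.0, 0.731, 0.682, -0.0]
wrist_force: [0.5, -0.1, -0.4]
finger_gap: 0.0105
grip_force: 24.4
```

Call:
{"fn": "arm_command", "kwargs": {"moves": [-1,0,0,1,0,0,0,-1,0,0,1,0,0,0,-1,0,0,0.6,0,0,0,-1,0,0,0,0,0,0]}}

```text
clock: 10.42
tcp_pos: [0.5847, 0.2432, 0.1193]
orientation: [-0.0, 0.731, 0.682, -0.0]
wrist_force: [-0.8, 0.2, 0.1]
finger_gap: 0.0104
grip_force: 24.4
```

Call:
{"fn": "arm_command", "kwargs": {"moves": [-1,0,0,0.7,0,0,0,-1,0,0,0.7,0,0,0,-1,0,0,0,0,0,0]}}

```text
clock: 10.8
tcp_pos: [0.585, 0.2434, 0.1189]
orientation: [0.0, 0.731, 0.682, 0.0]
wrist_force: [-1.8, -0.0, 5.0]
finger_gap: 0.0103
grip_force: 25.0
```

Run:
```python
from h import *
s=get_state();print(s["tcp_pos"],s["wrist_force"])
out=[]
for n,(u,v) in(("side",(270,300)),("top",(203,232))):
    im,d=read_camera(n);out.append(cv2.resize(im[v-30:v+30,u-20:u+20],(400,600),interpolation=cv2.INTER_CUBIC))
cv2.imwrite("pics/m2.png",np.hstack(out))
```

```text
[0.58502242 0.24335209 0.118915  ] [-1.81962905 -0.04236386  4.96660955]
```

View pics/m2.png

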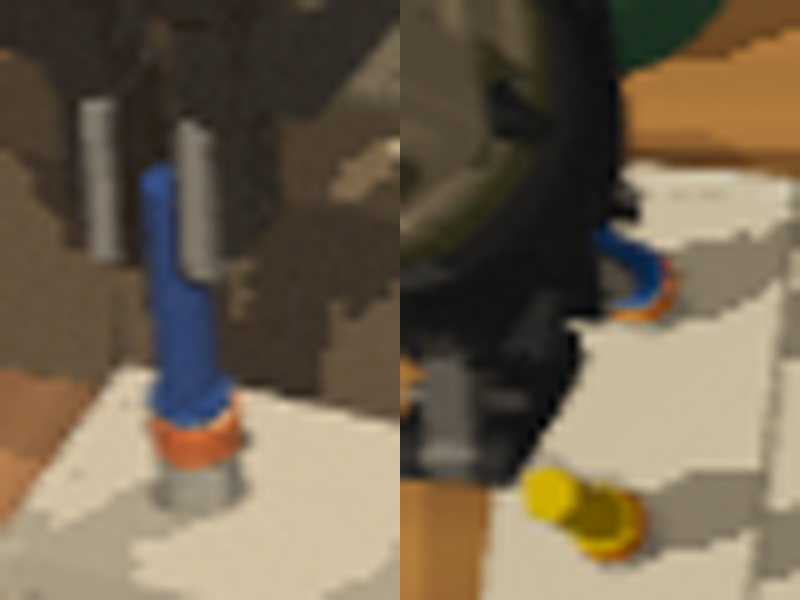

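Call:
{"fn": "arm_command", "kwargs": {"moves": [-1,0,-0.8,-0.4,0,0,0,-0.2,0,0,0,0,0,0,-0.2,0,0,0,0,0,0,-0.2,0,0,0,0,0,0,-0.2,0,0,0,0,0,0,-0.2,0,0,0,0,0,0]}}

```text
clock: 11.65
tcp_pos: [0.584, 0.2433, 0.1183]
orientation: [0.0, 0.731, 0.682, -0.0]
wrist_force: [0.5, -0.6, 0.3]
finger_gap: 0.0345
grip_force: 0.0
```

Call:
{"fn": "arm_command", "kwargs": {"moves": [-0.2,0,0,-15,0,0,0,-0.2,0,0,-25,0,0,0,-0.2,0,0,-35,0,0,0,-0.2,0,0,-35,0,0,0,-0.2,0,0,-20,0,0,0,-0.2,0,0,0,0,0,0]}}

```text
clock: 12.4
tcp_pos: [0.5853, 0.2437, 0.2514]
orientation: [0.001, 0.731, 0.682, 0.002]
wrist_force: [0.7, 0.4, 0.4]
finger_gap: 0.0343
grip_force: 0.0
```

Run:
```python
from h import *
s=get_state();print(s["tcp_pos"],s["orientation"],s["finger_gap"])
im,d=read_camera("side");u,v=270,300;cv2.imwrite("pics/m3.png",cv2.resize(im[v-30:v+30,u-20:u+20],(400,600),interpolation=cv2.INTER_CUBIC))
```

```text
[0.58526865 0.24365715 0.25141536] [0.00125268 0.73140372 0.68193976 0.00227936] 0.034262490222225266
```

View pics/m3.png

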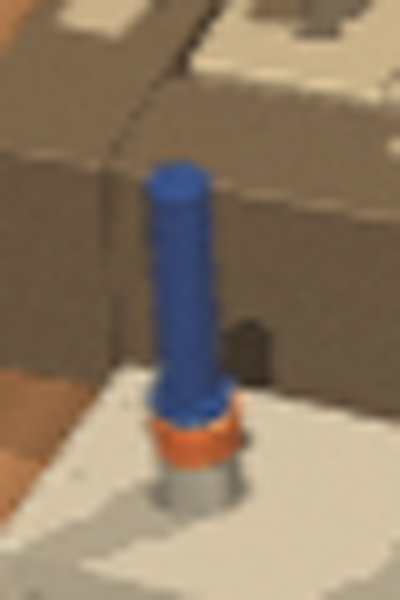

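Call:
{"fn": "arm_command", "kwargs": {"moves": [0,0,0,0,0,0,-0.057,0,-40,5.3,0,0,0,0,0,-40,5.3,0,0,0,0,0,-40,5.3,0,0,0,0,0,-40,5.3,0,0,0,0,0,-40,5.3,0,0,0,0,0,-40,5.3,0,0,0,0,0,-40,5.3,0,0,0,0]}}

```text
clock: 13.45
tcp_pos: [0.6168, -0.0383, 0.2469]
orientation: [-0.001, 0.712, 0.702, -0.001]
wrist_force: [0.0, -0.4, -0.2]
finger_gap: 0.0425
grip_force: 0.0
```

Call:
{"fn": "arm_command", "kwargs": {"moves": [0,-36.5,5.3,0,0,0,0,0,0,0,35,0,0,0,0,0,0,35,0,0,0,0,0,0,10,0,0,0,0,0,0,0,0,0,0]}}

```text
clock: 14.08
tcp_pos: [0.6216, -0.0735, 0.1676]
orientation: [-0.001, 0.712, 0.703, -0.001]
wrist_force: [-0.2, -0.2, -0.0]
finger_gap: 0.0428
grip_force: 0.0
```

Run:
```python
from h import *
s=get_state();print(s["tcp_pos"],s["orientation"],s["finger_gap"],s["joint_pos"].round(2))
out=[]
for n in("side","top"):
    im,d=read_camera(n);P=cloud(n,d)
    k=(P[...,0]>.57)&(P[...,0]<.68)&(P[...,1]<.05)&(P[...,1]>-.2)&(P[...,2]>.095)&(P[...,2]<.112)
    if k.sum(): print(n,k.sum(),P[k].min(0),P[k].max(0),np.median(P[k],0))
```

```text
[ 0.62158558 -0.07346431  0.16756935] [-9.12191266e-04  7.11625873e-01  7.02557775e-01 -5.98439023e-04] 0.04282135791160872 [-0.25  0.43  0.11  1.26 -0.    1.34]
side 158 [ 0.61459791 -0.13174621  0.09503013] [ 0.62920997 -0.00992646  0.10583554] [ 0.62011824 -0.06578781  0.10161554]
```

Call:
{"fn": "arm_command", "kwargs": {"moves": [0,0,0.5,30,0,0,0,0,0,0,30,0,0,0,0,0,0,18,0,0,0,0,0,0,10,0,0,0,0,0,0,0,0,0,0]}}

```text
clock: 14.8
tcp_pos: [0.6231, -0.0737, 0.0809]
orientation: [0.0, 0.712, 0.703, 0.0]
wrist_force: [-0.3, -0.5, -0.1]
finger_gap: 0.0428
grip_force: 0.0
```

Call:
{"fn": "arm_command", "kwargs": {"moves": [-1,0,0,0,0,0,0,-1,0,0,0,0,0,0,-1,0,0,0,0,0,0,-1,0,0,0,0,0,0,-1,0,0,0,0,0,0,-1,0,0,0,0,0,0], "newtons": 60}}

```text
clock: 15.55
tcp_pos: [0.623, -0.0738, 0.0807]
orientation: [0.0, 0.712, 0.702, 0.0]
wrist_force: [-0.3, 0.8, 1.6]
finger_gap: 0.0001
grip_force: 1.2
```

Run:
```python
from h import *
out=[]
for n,(u,v) in(("side",(300,225)),("top",(340,225))):
    im,d=read_camera(n);out.append(cv2.resize(im[v-50:v+50,u-33:u+33],(400,600),interpolation=cv2.INTER_CUBIC))
    print(recognise(n,"handle")[:2])
cv2.imwrite("pics/h1.png",np.hstack(out))
```

```text
[{'point': [295.2, 233.3], 'confidence': 0.52}, {'point': [266.9, 337.6], 'confidence': 0.22}]
[]
```

View pics/h1.png

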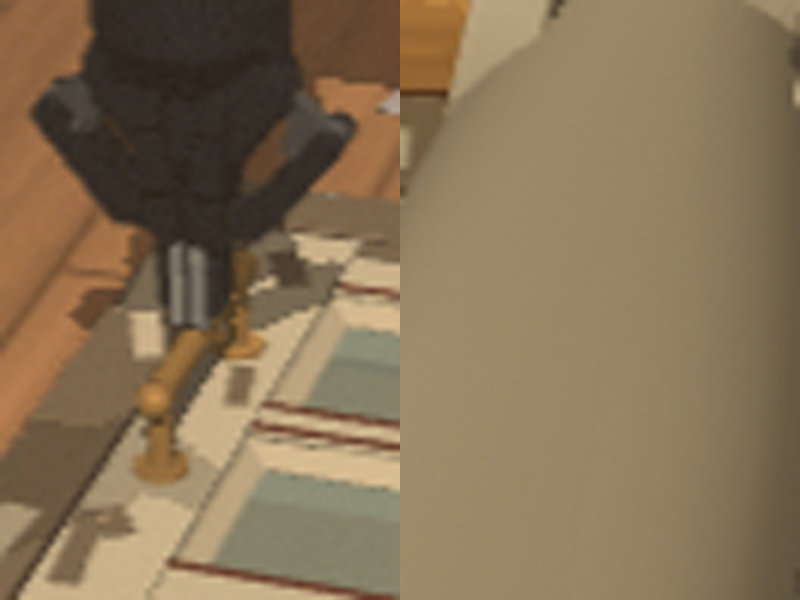

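The fingers shut beside or above the bar instead of round it. I will measure where the fingertips really are.

Run:
```python
from h import *
s=get_state();print(s["tcp_pos"],s["orientation"],s["wrist_force"])
im,d=read_camera("side");P=cloud("side",d).round(3)
for v in range(255,282,2):
    pass
def proj(n,p):
    i,M,e,f=cam(n);c=M.T@(np.array(p)-e);return np.round((f*c[0]/c[2]+i["cx"],f*c[1]/c[2]+i["cy"]),1)
for z in(.08,.09,.1,.11,.12):print(z,"tip front",proj("side",(.623,-.0627,z)))
for u in(295,297,299,300,302):
    print(u,[(v,*P[v,u],int(im[v,u].max()),int(im[v,u,2])-int(im[v,u,0])) for v in range(218,236,2)])
```

```text
[ 0.6230159  -0.07381689  0.08068047] [2.81532694e-04 7.11700656e-01 7.02482801e-01 1.05181839e-04] [ 0.57916729 -1.16850103  4.04690832]
0.08 tip front [297.6 238.3]
0.09 tip front [297.5 234.7]
0.1 tip front [297.5 231.1]
0.11 tip front [297.4 227.4]
0.12 tip front [297.3 223.7]
295 [(218, np.float64(0.628), np.float64(-0.061), np.float64(0.135), 118, 22), (220, np.float64(0.629), np.float64(-0.064), np.float64(0.129), 115, 21), (222, np.float64(0.628), np.float64(-0.062), np.float64(0.124), 112, 20), (224, np.float64(0.629), np.float64(-0.064), np.float64(0.118), 113, 22), (226, np.float64(0.629), np.float64(-0.065), np.float64(0.112), 115, 22), (228, np.float64(0.631), np.float64(-0.069), np.float64(0.103), 114, 25), (230, np.float64(0.652), np.float64(-0.132), np.float64(0.06), 81, 32), (232, np.float64(0.627), np.float64(-0.057), np.float64(0.1), 106, 56), (234, np.float64(0.623), np.float64(-0.042), np.float64(0.104), 151, 91)]
297 [(218, np.float64(0.622), np.float64(-0.059), np.float64(0.137), 76, 17), (220, np.float64(0.624), np.float64(-0.064), np.float64(0.129), 80, 17), 
[... 1806 characters left out ...]
4(-0.113), np.float64(0.062), 91, 36)]
302 [(218, np.float64(0.612), np.float64(-0.067), np.float64(0.135), 52, 13), (220, np.float64(0.612), np.float64(-0.064), np.float64(0.131), 54, 16), (222, np.float64(0.612), np.float64(-0.066), np.float64(0.125), 54, 15), (224, np.float64(0.612), np.float64(-0.066), np.float64(0.119), 51, 14), (226, np.float64(0.612), np.float64(-0.065), np.float64(0.115), 54, 14), (228, np.float64(0.618), np.float64(-0.083), np.float64(0.098), 98, 47), (230, np.float64(0.633), np.float64(-0.129), np.float64(0.064), 106, 62), (232, np.float64(0.63), np.float64(-0.122), np.float64(0.063), 84, 45), (234, np.float64(0.628), np.float64(-0.115), np.float64(0.061), 85, 35)]
```

The fingertips are really about 23 mm above the reported TCP: the side depth puts them at z of about 0.104. I will back off, open, and go down further before closing.

Call:
{"fn": "arm_command", "kwargs": {"moves": [-1,0,0,-15,0,0,0,0,0,0,0,0,0,0,0,0,0,0,0,0,0,0,0,0,0,0,0,0,0,0,0,0,0,0,0]}}

```text
clock: 16.42
tcp_pos: [0.6225, -0.0737, 0.095]
orientation: [-0.0, 0.712, 0.702, -0.0]
wrist_force: [0.2, 0.3, -0.6]
finger_gap: 0.0425
grip_force: 0.0
```

Call:
{"fn": "arm_command", "kwargs": {"moves": [0,0,-0.5,15,0,0,0,0,0,0,12,0,0,0,0,0,0,7,0,0,0,0,0,0,6,0,0,0,0,0,0,0,0,0,0]}}

```text
clock: 17.05
tcp_pos: [0.622, -0.0736, 0.0548]
orientation: [-0.0, 0.712, 0.703, -0.0]
wrist_force: [-0.2, 0.4, -0.5]
finger_gap: 0.0429
grip_force: 0.0
```

Run:
```python
from h import *
s=get_state();print(s["tcp_pos"],s["finger_gap"],s["wrist_force"])
im,d=read_camera("side");P=cloud("side",d)
for lo in np.arange(.075,.125,.006):
    k=(abs(P[...,2]-lo)<.003)&(P[...,0]>.58)&(P[...,0]<.67)&(P[...,1]>-.095)&(P[...,1]<-.055)
    print(round(lo,3),k.sum(),np.sort(P[k][:,0]).round(3)[::3])
cv2.imwrite("pics/h2.png",cv2.resize(im[175:275,250:350],(600,600),interpolation=cv2.INTER_CUBIC))
```

```text
[ 0.62195564 -0.07363469  0.05475969] 0.042883471513143215 [-0.2229534   0.37996904 -0.45371055]
0.075 1 [0.645]
0.081 10 [0.594 0.643 0.645 0.651]
0.087 28 [0.59  0.594 0.596 0.6   0.643 0.644 0.645 0.645 0.65  0.654]
0.093 33 [0.588 0.588 0.59  0.593 0.598 0.617 0.643 0.645 0.648 0.649 0.655]
0.099 64 [0.587 0.588 0.59  0.594 0.596 0.599 0.616 0.617 0.617 0.618 0.618 0.619
 0.621 0.622 0.626 0.627 0.643 0.644 0.644 0.647 0.65  0.656]
0.105 47 [0.588 0.588 0.591 0.594 0.596 0.6   0.618 0.621 0.622 0.623 0.624 0.643
 0.644 0.646 0.652 0.655]
0.111 35 [0.588 0.588 0.591 0.594 0.598 0.6   0.643 0.644 0.644 0.646 0.65  0.655]
0.117 24 [0.586 0.592 0.597 0.643 0.645 0.646 0.647 0.648]
0.123 37 [0.583 0.587 0.589 0.592 0.594 0.597 0.644 0.646 0.649 0.651 0.654 0.66
 0.665]
```

View pics/h2.png

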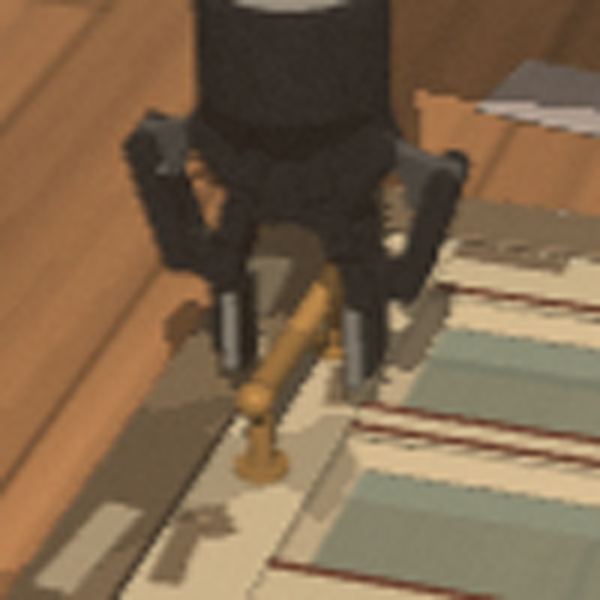

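The fingers now straddle the bar: pads at x = 0.600 and 0.643, bar at about 0.622, tips at about 0.082. I will close.

Call:
{"fn": "arm_command", "kwargs": {"moves": [-1,0,0,0,0,0,0,-1,0,0,0,0,0,0,-1,0,0,0,0,0,0,-1,0,0,0,0,0,0,-1,0,0,0,0,0,0,-1,0,0,0,0,0,0], "newtons": 60}}

```text
clock: 17.85
tcp_pos: [0.6223, -0.0738, 0.056]
orientation: [0.0, 0.712, 0.702, -0.0]
wrist_force: [-3.5, 0.7, 5.7]
finger_gap: 0.0105
grip_force: 58.6
```

Call:
{"fn": "arm_command", "kwargs": {"moves": [-1,0,0.1,-8.75,-0.035,0,0,-1,0,0.1,-8.75,-0.035,0,0,-1,0,0.1,-8.75,-0.035,0,0,-1,0,0.1,-8.75,-0.035,0,0,-1,0,0.1,-8.75,-0.035,0,0,-1,0,0,0,0,0,0]}}

```text
clock: 18.6
tcp_pos: [0.6193, -0.0738, 0.1002]
orientation: [0.063, 0.709, 0.7, 0.062]
wrist_force: [0.9, -1.0, -3.3]
finger_gap: 0.0099
grip_force: 59.6
```

Call:
{"fn": "arm_command", "kwargs": {"moves": [-1,0,0.1,-8.75,-0.035,0,0,-1,0,0.1,-8.75,-0.035,0,0,-1,0,0.1,-8.75,-0.035,0,0,-1,0,0.1,-8.75,-0.035,0,0,-1,0,0.1,-8.75,-0.035,0,0,-1,0,0,0,0,0,0]}}

```text
clock: 19.35
tcp_pos: [0.6091, -0.0736, 0.1424]
orientation: [0.125, 0.701, 0.692, 0.123]
wrist_force: [1.2, -1.6, -4.9]
finger_gap: 0.01
grip_force: 60.1
```

Call:
{"fn": "arm_command", "kwargs": {"moves": [-1,0,0.1,-8.75,-0.035,0,0,-1,0,0.1,-8.75,-0.035,0,0,-1,0,0.1,-8.75,-0.035,0,0,-1,0,0.1,-8.75,-0.035,0,0,-1,0,0.1,-8.75,-0.035,0,0,-1,0,0,0,0,0,0]}}

```text
clock: 20.1
tcp_pos: [0.5916, -0.0733, 0.1823]
orientation: [0.185, 0.687, 0.678, 0.183]
wrist_force: [0.6, -1.9, -4.6]
finger_gap: 0.0097
grip_force: 60.3
```

Call:
{"fn": "arm_command", "kwargs": {"moves": [-1,0,0.1,-8.75,-0.035,0,0,-1,0,0.1,-8.75,-0.035,0,0,-1,0,0.1,-8.75,-0.035,0,0,-1,0,0.1,-8.75,-0.035,0,0,-1,0,0.1,-8.75,-0.035,0,0,-1,0,0,0,0,0,0,-1,0,0,0,0,0,0,-1,0,0,0,0,0,0]}}

```text
clock: 21.1
tcp_pos: [0.5682, -0.0729, 0.2177]
orientation: [0.244, 0.669, 0.66, 0.241]
wrist_force: [0.2, -1.7, -5.0]
finger_gap: 0.0098
grip_force: 60.4
```

Run:
```python
from h import *
s=get_state();print(s["tcp_pos"],s["orientation"],s["wrist_force"],s["finger_gap"],s["grip_force"])
im,d=read_camera("side");P=cloud("side",d)
# left stile of the sash (y +), world y about .06..0.075
k=(P[...,1]>.035)&(P[...,1]<.078)&(P[...,0]>.38)&(P[...,0]<.62)&(P[...,2]>.08)&(im.min(2)>90)
q=P[k];print(k.sum());r=cv2.fitLine(q[:,[0,2]].astype(np.float32),cv2.DIST_HUBER,0,.001,.001).ravel();print(np.degrees(np.arctan2(r[1],r[0])),r)
for n,l in(("side","swab"),("side","putty_tin"),("side","tape"),("side","putty_knife")):print(l,recognise(n,l)[:1])
cv2.imwrite("pics/e.png",cv2.resize(im[90:390,160:480],(640,600)))
```

```text
[ 0.5681672  -0.07294121  0.21768713] [0.24362552 0.66865059 0.66002579 0.24066357] [ 0.21734895 -1.67223325 -4.9578595 ] 0.009831081532057355 60.40565371513367
1046
39.64951 [0.76996213 0.6380896  0.4834687  0.15313187]
swab [{'point': [269.5, 301.6], 'confidence': 0.72}]
putty_tin [{'point': [212.6, 339.8], 'confidence': 0.75}]
tape []
putty_knife [{'point': [388.3, 200.0], 'confidence': 0.63}]
```

View pics/e.png

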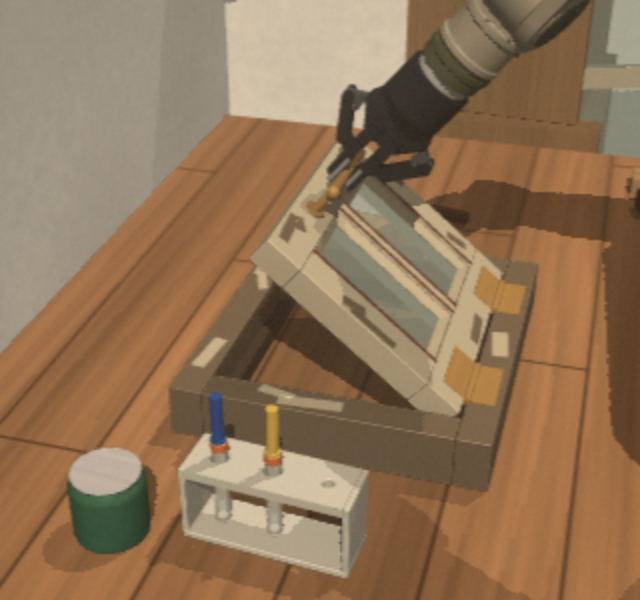

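The sash is held at about 39.7°, with about 5 N carried at the handle. The swab is upright in its tube, and the tin shows no movement; the knife is partly hidden by the sash. I will hand in.

```bash
python3 -c "
from workcell import *
print(hand_in())"
```

```text
the job is handed in; nothing more can be done
None
```

The job is handed in: the blue swab is in the empty tube with its collar on the rim, released while the sash was shut, and the arm is holding the sash by its bow handle at about 39.7° (fitted from the depth picture) with about 5 N at the wrist; nothing went near the tin, tape or knife, but only the tin was confirmed in place at the end.

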